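# Open the air shutter of a dryer's gas burner

### The job

This dryer burner is being changed over to bottled gas and needs full air. Slacken the wing screw on the air shutter about a quarter turn, turn the shutter round the tube until the tube's air windows are completely uncovered, then tighten the wing screw again. Leave the other things on the table where they are.

Things in the scene. Friction and masses are not known exactly. Their poses are not given: they have to be found in the camera images.
- burner: Gas burner assembly of a tumble dryer on a steel plate 140 x 400 x 8 mm, fixed to the table. Origin on the table directly below the middle of the air shutter; z up, y along the level steel burner tube (radius 26 mm) towards its flared mouth (ends at y = +245 mm), x across it, away from the robot at yaw 0. A saddle bracket holds the tube at y = +125 mm.
- tube_axis (a point): Point on the tube's axis in the middle of the shutter, 115 mm above the table; axes as burner; the shutter turns about its y axis. Under the shutter the tube has four air windows, 38 degrees wide, 34 mm long, dark inside, at 45, 135, 225 and 315 degrees from the top. Near it (y from -80 to +115 mm) only tube, shutter and screw stand above the plate.
- valve (a point): Middle of the top of the gas valve block (56 x 76 x 50 mm, with two black coils on it that reach 40 mm higher), which stands at the inlet end of the tube, 131 mm from the shutter towards -y of the burner. Axes as burner.
- shutter (a joint): Angle (rad) of the air shutter, an aluminium collar (radius 30 mm, 46 mm long) round the tube with four windows 50 degrees wide. 0 = its windows in line with the tube's, wing screw straight up. Positive: screw leans by that angle towards -x of the burner (the robot's side). Tube windows fully uncovered within +-0.105. Stops at -0.3 and 1.0. Slack, it drags 0.1 N m and stays where left.
- lock_screw (a joint): Angle (rad) of the wing screw, right-hand thread, set radially in the shutter: 0 = tight, positive = unscrewed (anticlockwise looking at its head). It clamps the shutter to the tube below about 0.6 and is free above. Stops at -0.05 (hard tight) and 3.2. Takes about 0.15 N m to turn, stays where left. It rides round with the shutter, which can be swung by the wing.
- wing (a point): Middle of the screw's wing, 60 mm out from the tube's axis. z outward along the screw; x across the flat faces (9 mm thick, the grasp); y along the wing (38 mm wide, lies along the tube at lock_screw = 0). The wing reaches from 48 to 72 mm from the axis; a hub of 17 mm diameter from 44 to 58 mm; the boss below it, 18 mm diameter, ends 36.5 mm from the axis.
- wrench: Loose wrench lying on the table in front of the burner, not to be disturbed. Origin on its underside.
- screwdriver: Loose screwdriver lying behind the burner, not to be disturbed. Origin on its underside.
- spare_orifice: Loose brass orifice, 22 mm wide, 23 mm high, standing in front of the burner, not to be disturbed. Origin under its middle.
- lint_brush: Loose brush lying to the right, not to be disturbed. Origin on its underside.
- spray_can: Metal can, radius 28 mm, 150 mm high, standing to the right, not to be disturbed. Origin under its middle.
- screw_jar: Glass jar with steel lid, radius 32 mm, 70 mm high, standing to the left, not to be disturbed. Origin under its middle.
- detergent: White bottle, radius 38 mm, 190 mm high, standing to the left, not to be disturbed. Origin under its middle.

How it is judged:
By the outcome, as a careful person would: the job done as asked, in the order asked, and still so for the second after the job is handed in, with the robot touching nothing.
It also fails if it takes over 40 s, if anything falls off the work surface, if the arm or the gripper's body presses on something with over 40 N, if the wrist force passes 120 N, or if a joint passes its speed limit or range.

### The arm

A 6-joint arm with a two-finger parallel gripper is mounted at the origin on the work surface. World frame = base frame: x ahead of the robot, y to its left, z up, the work surface at z = 0. Lengths are in m, angles in degrees, forces in N, time in s.
With the tool pointing down it reaches from about 0.375 to 0.9 m from the base axis. Payload 3.1 kg.
Tool frame: the origin (TCP) lies at the very end of the fingers, on their centre line; the grasp point (between the pads) lies 19 mm behind it; z points along the fingers, y is the line along which they close (so a half turn about z gives the same grasp; the last joint's range is limited). The gripper opens to 87 mm and grips with 3 to 60 N. Pads are 19 mm wide; open, the fingers measure 117 mm over their backs; the gripper's body (75 mm by 190 mm) begins 51 mm behind the grasp point.
Start: joints at [-78.467, 30.224, 82.088, -0, 67.689, -10.227], TCP at [0.232, -0.58, 0.223] pointing down, gripper open.
Joint ranges: [-176.69, 176.69], [-43.24, 126.21], [12.49, 139.97], [-82, 262], [0, 151.66], [-163.58, 163.58]. Speed limits (degrees/s): [159.86, 159.86, 180, 180, 180, 180].

### API

Orientations are given as a 3x3 rotation matrix whose columns are the frame's x, y, z axes.
In Python, from rig import bot, imaging gives the robot as it stands.
- The arm moves only by the tool drive_tool, never from a script. Its argument "deltas" is text: rows parted by semicolons, each of 5 numbers parted by spaces: the finger opening in mm, from 0 to 87, then the shift along the world's x, y, z in mm, then the turn about the world's z in rad. In form: jaw dx dy dz twist; .... A call has 1 to 12 rows; each row is the pose to reach, as a shift and turn from the pose commanded when the call began; what a row does not reach only later rows make up. A row lasts 1/10 s, in which the tool goes at most 50 mm and 8.59 degrees, less where a joint would pass 70% of its speed; a pose out of reach is approached as far as the arm can. A call with a gripper value outside its range is refused whole. The fingers move at their own pace and stop on an object; the grip force is fixed at half the most. Time passes only in rows, so rows that repeat a pose let the fingers close. It gives the time, the measured TCP pose, the force, the opening and the grip force at its end, in the units of the state.
- bot.read_state(): the state, without advancing time (a new reading comes with each control period).
- imaging.capture(name): name is "side" or "top"; returns the picture (420x560x3 uint8, red, green, blue); there is no depth.
- imaging.camera_model(name): a dict with "fx", "fy", "cx", "cy" (pixels), "T" (4x4, takes a point from camera to world coordinates). Camera axes: x right, y down, z forward; pixel columns grow to the right and rows downward; lengths in m; the calibration is good to about 2 mm. A picture is of the moment at which its call begins. camera_model takes no time and is no camera call.
- bot.hand_in(): hands the job in; it is judged then, once.
The state is a dict: "time_s": time; "joint_positions": joint angles; "qvel": joint speeds; "tau": joint torques, N m; "position": TCP position; "tcp_rot": TCP orientation; "force": force on the tool from outside, world axes, zero at the start; "moment": the same for the moment, N m; "opening": opening from 0.0 (shut) to 1.0 (fully open); "grasp_force": force on a finger pad.
Only numpy, scipy, OpenCV 4.12 (cv2) and the standard library are available. Lean on these libraries where they do the work, as an engineer would, in place of code of your own. Each camera call takes 0.05 s, during which the arm holds its last target. There are 200 camera calls.

## Working session

There is one attempt and no reset: what is moved stays moved. The work goes in short steps, Python scripts to look and compute and a tool call to move; the robot and the scene stay as the last step left them, time stands still between calls to the robot, and variables do not carry over. Pictures are saved under pics/ and viewed, at most 10 in all, crops included, and the job is handed in when it is done.

Besides the shell and the picture viewer there is one more tool, called after "Request:" by a JSON object that holds its "name" and its "arguments". drive_tool: Moves the arm, as the interface text tells. Its arguments: {"type":"object","properties":{"deltas":{"type":"string"}},"required":["deltas"]}

```bash
mkdir -p pics
python3 - <<'E'
from rig import bot, imaging
import cv2,numpy as np
np.set_printoptions(precision=4,suppress=True)
for n in("side","top"):
    im=imaging.capture(n); cv2.imwrite(f"pics/{n}0.png",cv2.cvtColor(im,cv2.COLOR_RGB2BGR)); m=imaging.camera_model(n); print(n,m)
s=bot.read_state();print(s["time_s"],s["position"],s["tcp_rot"],s["force"])
E
```

```text
side {'fx': 516.7925622117662, 'fy': 516.7925622117662, 'cx': 283.6996263293591, 'cy': 200.09283641266705, 'T': array([[-0.9908, -0.0897,  0.1012,  0.4189],
       [-0.1339,  0.7562, -0.6405,  0.8895],
       [-0.0191, -0.6481, -0.7613,  1.1791],
       [ 0.    ,  0.    ,  0.    ,  1.    ]])}
top {'fx': 543.8467878085694, 'fy': 543.8467878085694, 'cx': 280.1458689047521, 'cy': 216.29863238529578, 'T': array([[-0.0127, -0.9901,  0.1399,  0.3664],
       [-0.9999,  0.0132,  0.003 ,  0.0171],
       [-0.0049, -0.1398, -0.9902,  1.6257],
       [ 0.    ,  0.    ,  0.    ,  1.    ]])}
0.1 [ 0.2316 -0.5798  0.2217] [[ 0.9288  0.3707 -0.0004]
 [ 0.3707 -0.9288  0.0019]
 [ 0.0003 -0.0019 -1.    ]] [-0.9505  0.1463  0.7541]
```

View pics/side0.png

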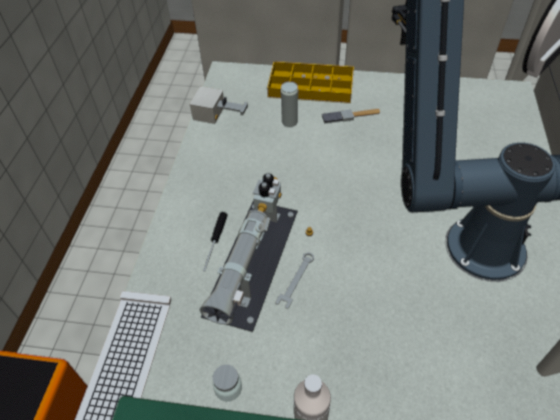

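View pics/top0.png

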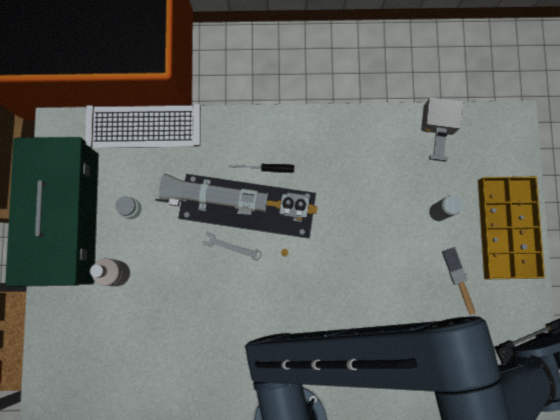

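The side view shows the burner around (245,250) with the shutter near (253,228). In the top view the shutter is near (248,201) and the plate spans (180..316, 175..237). I'll enlarge both.

```bash
cat > h.py <<'E'
import numpy as np,cv2
from rig import bot, imaging
np.set_printoptions(precision=4,suppress=True)
def ray(n,u,v):
    m=imaging.camera_model(n);T=m["T"]
    d=T[:3,:3]@np.array([(u-m["cx"])/m["fx"],(v-m["cy"])/m["fy"],1]);return T[:3,3],d
def onz(n,u,v,z):
    o,d=ray(n,u,v);return o+d*(z-o[2])/d[2]
def proj(n,p):
    m=imaging.camera_model(n);T=m["T"];c=T[:3,:3].T@(np.asarray(p)-T[:3,3])
    return np.array([m["fx"]*c[0]/c[2]+m["cx"],m["fy"]*c[1]/c[2]+m["cy"]])
def two(a,b):
    (o1,d1),(o2,d2)=ray("side",*a),ray("top",*b)
    t=np.linalg.lstsq(np.c_[d1,-d2],o2-o1,rcond=None)[0]
    p,q=o1+t[0]*d1,o2+t[1]*d2;return (p+q)/2,np.linalg.norm(p-q)
def shot(fn,boxes):
    out=[]
    for n,(u,v,w,h) in boxes.items():
        im=cv2.cvtColor(imaging.capture(n),cv2.COLOR_RGB2BGR)[v:v+h,u:u+w]
        out.append(cv2.resize(im,(int(w*560/h),560),interpolation=cv2.INTER_CUBIC))
    cv2.imwrite(fn,np.hstack(out))
E
python3 - <<'E'
from h import *
shot("pics/c1.png",{"side":(225,195,50,70),"top":(225,178,50,70)})
im=imaging.capture("top")
hsv=cv2.cvtColor(im,cv2.COLOR_RGB2HSV)
m=((hsv[...,2]<75)*255).astype(np.uint8);m[:172]=0;m[242:]=0;m[:,:155]=0;m[:,330:]=0
pts=cv2.findNonZero(m)
m=cv2.morphologyEx(m,cv2.MORPH_OPEN,np.ones((3,3)))
cs=[c for c in cv2.findContours(m,0,2)[0] if cv2.contourArea(c)>150]
h=cv2.boxPoints(cv2.minAreaRect(np.vstack(cs)));print(h)
w=np.array([onz("top",*p,0.008) for p in h]);print(w,np.linalg.norm(w-np.roll(w,1,0),axis=1),w.mean(0))
E
```

```text
[[178.0934 218.145 ]
 [184.7191 173.2373]
 [315.2707 192.499 ]
 [308.6449 237.4066]]
[[ 0.5934  0.3288  0.008 ]
 [ 0.731   0.3105  0.008 ]
 [ 0.6661 -0.085   0.008 ]
 [ 0.5301 -0.0623  0.008 ]] [0.3962 0.1388 0.4008 0.1379] [0.6302 0.123  0.008 ]
```

View pics/c1.png

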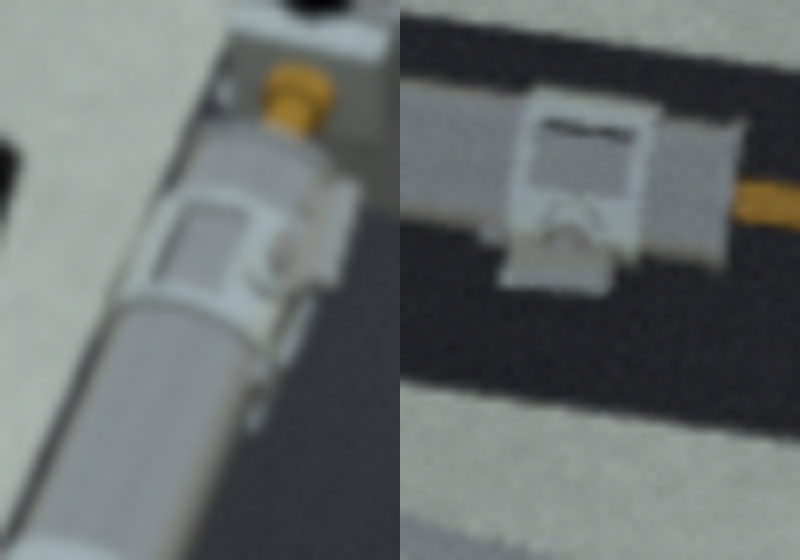

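The crop shows the shutter leaning towards the robot. In the top view the wing's outer edge runs from about (237,213.6) to (251.5,214), and in the side view from about (268.7,217.5) to (267,230.6). Next I triangulate the wing.

Run:
```python
from h import *
ax=onz("top",248.2,199.5,0.115);print("axis",ax)
by=np.array([.162,.987,0]);by/=np.linalg.norm(by);bx=np.array([by[1],-by[0],0])
print("plate-based mid",0.6302,0.123, (ax-np.array([.6302,.123,.115]))@np.c_[bx,by])
for a,b in (((267.8,224),(244.3,213.9)),((268.7,217.6),(251.5,214.2)),((266.9,230.6),(237.2,213.4))):
    p,e=two(a,b);r=p-ax;print(p,e,r@bx,r@by,r[2],np.degrees(np.arctan2(-r@bx,r[2])),np.hypot(r@bx,r[2]))
# predicted outer edge of wing for angles
for f in (.6,.7,.8,.9,1.0):
    u=-np.sin(f)*bx+np.array([0,0,np.cos(f)]); v=np.cos(f)*bx+np.array([0,0,np.sin(f)])
    print(f,[ (proj(n,ax+.072*u+k*.0045*v)).round(1) for n in("side","top") for k in (-1,1)])
```

```text
axis [0.6288 0.1111 0.115 ]
plate-based mid 0.6302 0.123 [ 0.0006 -0.0119]
[0.5814 0.1188 0.1655] 0.0017546585869852782 -0.04800567389810833 -0.00013576880969020023 0.05053701661159482 43.52852236144551 0.06970319056120838
[0.5812 0.0992 0.1664] 0.003676445682315105 -0.04506887988597196 -0.019477046962782404 0.0513686388633251 41.26247660916096 0.0683369665177412
[0.582  0.1381 0.1641] 0.000778915390178825 -0.05059308342074357 0.019052839509986135 0.049146814983345166 45.83075350770272 0.0705341726613808
0.6 [array([266.6, 222.2]), array([263.7, 220.3]), array([244.3, 211.9]), array([244.6, 208.9])]
0.7 [array([268.8, 223.9]), array([266.1, 221.8]), array([244.1, 214.1]), array([244.3, 211.3])]
0.8 [array([270.8, 225.6]), array([268.3, 223.4]), array([243.9, 216.2]), array([244.1, 213.6])]
0.9 [array([272.6, 227.4]), array([270.3, 225.2]), array([243.8, 218.1]), array([244. , 215.7])]
1.0 [array([274.1, 229.2]), array([272.1, 226.9]), array([243.8, 219.7]), array([243.9, 217.6])]
```

Request:
{"name": "drive_tool", "arguments": {"deltas": "42 0 0 20 0; 42 22 43 40 0.08; 42 44 87 40 0.16; 42 66 130 40 0.24; 42 88 174 40 0.32; 42 110 217 40 0.4; 42 133 260 40 0.48; 42 155 304 40 0.56; 42 177 347 40 0.64; 42 199 391 40 0.72; 42 221 434 40 0.8; 42 243 477 40 0.88"}}

```text
time_s: 1.45
position: [0.4753, -0.1015, 0.2627]
tcp_rot: [[0.303, 0.953, 0.0], [0.953, -0.303, -0.0], [-0.0, 0.001, -1.0]]
force: [0.6, -0.3, -0.3]
opening: 0.485
grasp_force: 0.0
```

Request:
{"name": "drive_tool", "arguments": {"deltas": "42 23 44 0 0.06; 42 46 89 0 0.12; 42 68 133 0 0.17; 42 90 178 0 0.17; 42 113 222 0 0.17; 42 113 222 -25 0.17; 42 113 222 -50 0.17; 42 113 222 -60 0.17; 42 113 222 -60 0.17"}}

```text
time_s: 2.35
position: [0.5864, 0.1184, 0.2008]
tcp_rot: [[0.141, 0.99, -0.004], [0.99, -0.141, -0.0], [-0.001, -0.004, -1.0]]
force: [0.2, 1.5, -0.3]
opening: 0.483
grasp_force: 0.0
```

Run:
```python
from h import *
shot("pics/c2.png",{"side":(225,180,62,85),"top":(220,160,62,85)})
s=bot.read_state();t=s["position"];print(t,s["joint_positions"],s["force"])
print([proj(n,t) for n in("side","top")])
```

```text
[0.5883 0.1182 0.2032] [ 0.7    29.5397 86.9981  0.0036 63.4014  8.8147] [0.0155 1.2314 0.5201]
[array([264.7481, 214.0996]), array([243.4894, 208.9582])]
```

View pics/c2.png

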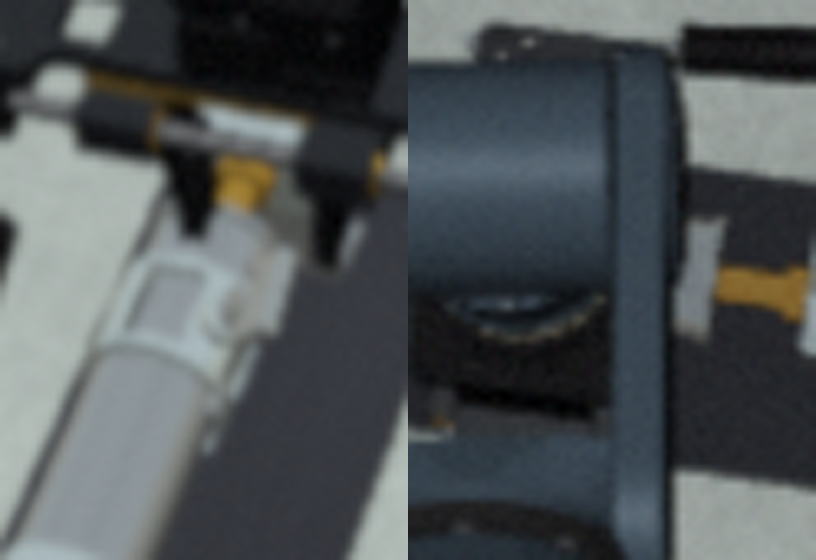

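The side view shows the fingertips at (254.6,215.6) and (274.3,220.2), one on each side of the wing at (266,222). I'll descend and grip.

Request:
{"name": "drive_tool", "arguments": {"deltas": "42 0 0 -20 0; 42 0 0 -32 0; 42 0 0 -38 0; 42 0 0 -38 0; 30 0 0 -38 0; 20 0 0 -38 0; 0 0 0 -38 0; 0 0 0 -38 0; 0 0 0 -38 0"}}

```text
time_s: 3.35
position: [0.5856, 0.1191, 0.1648]
tcp_rot: [[0.14, 0.99, -0.005], [0.99, -0.14, 0.001], [0.0, -0.005, -1.0]]
force: [-5.2, 1.8, 6.7]
opening: 0.13
grasp_force: 28.1
```

Run:
```python
from h import *
shot("pics/c3.png",{"side":(225,180,62,70)})
s=bot.read_state();print(s["position"],s["force"],s["moment"],s["opening"]*87,s["grasp_force"])
```

```text
[0.5855 0.1191 0.165 ] [-5.2277  1.1052  5.263 ] [0.1467 0.7632 0.161 ] 10.473489896191724 28.214178957459808
```

View pics/c3.png

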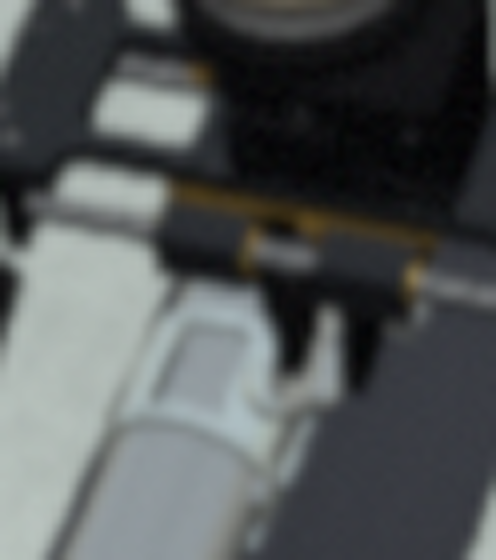

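Request:
{"name": "drive_tool", "arguments": {"deltas": "0 0 0 0 0.12; 0 0 0 0 0.24; 0 0 0 0 0.36; 0 0 0 0 0.48; 0 0 0 0 0.48; 0 0 0 0 0.48"}}

```text
time_s: 4.0
position: [0.5845, 0.1196, 0.166]
tcp_rot: [[-0.332, 0.943, -0.006], [0.943, 0.332, 0.001], [0.003, -0.005, -1.0]]
force: [-8.6, 1.8, 11.2]
opening: 0.116
grasp_force: 30.8
```

Run:
```python
from h import *
shot("pics/c4.png",{"side":(225,180,62,70)})
s=bot.read_state();print(s["position"],s["force"],s["moment"],s["opening"]*87,s["grasp_force"])
```

```text
[0.5845 0.1196 0.1661] [-8.7191  1.7404 12.0932] [ 0.2526  1.2627 -0.1711] 9.754563389109734 30.79904483165592
```

View pics/c4.png

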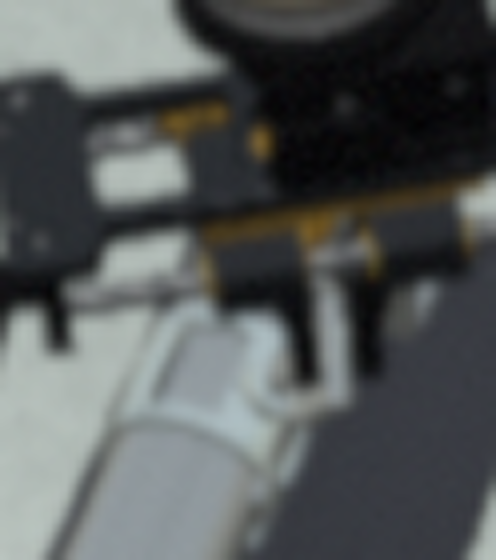

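The side view shows the wing turning with the fingers at about (267,222), and the shutter hasn't moved. I'll carry on.

Request:
{"name": "drive_tool", "arguments": {"deltas": "0 0 0 0 0.13; 0 0 0 0 0.26; 0 0 0 0 0.39; 0 0 0 0 0.52; 0 0 0 0 0.65; 0 0 0 0 0.78; 0 0 0 0 0.91; 0 0 0 0 1.05; 0 0 0 0 1.05; 0 0 0 0 1.05"}}

```text
time_s: 5.05
position: [0.5843, 0.1184, 0.1665]
tcp_rot: [[-0.984, 0.18, -0.007], [0.18, 0.984, -0.001], [0.006, -0.002, -1.0]]
force: [-10.5, 0.2, 15.3]
opening: 0.098
grasp_force: 30.0
```

Run:
```python
from h import *
shot("pics/c5.png",{"side":(225,180,62,70)})
s=bot.read_state();print(s["position"],s["force"],s["moment"],s["opening"]*87,s["grasp_force"])
```

```text
[0.5843 0.1184 0.1665] [-10.2989  -0.7534  14.9908] [-0.1464  1.3938 -0.0753] 8.574096524380332 30.01047936628268
```

View pics/c5.png

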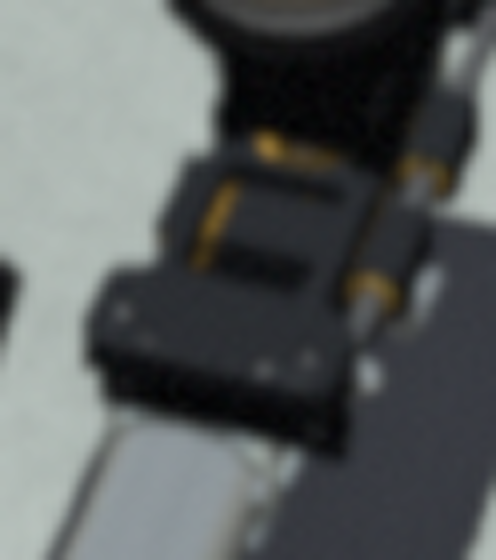

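The pads are now flat on the wing (opening 8.6 mm), so the screw has gone about a quarter turn. The side view shows the hand turned, covering the wing near (268,224). Next I swing the shutter along its arc.

Request:
{"name": "drive_tool", "arguments": {"deltas": "0 5 -1 4 0; 0 10 -2 7 0; 0 16 -3 10 0; 0 22 -4 12 0; 0 28 -5 14 0; 0 34 -6 15 0; 0 40 -7 16 0; 0 44 -7 16 0; 0 44 -7 16 0; 0 44 -7 16 0"}}

```text
time_s: 6.1
position: [0.6298, 0.1111, 0.1797]
tcp_rot: [[-0.984, 0.181, -0.005], [0.181, 0.984, -0.001], [0.004, -0.002, -1.0]]
force: [-4.5, -2.3, 0.8]
opening: 0.1
grasp_force: 30.0
```

Run:
```python
from h import *
shot("pics/c6.png",{"side":(220,175,70,80)})
s=bot.read_state();print(s["position"],s["force"],s["moment"],s["opening"]*87,s["grasp_force"])
```

```text
[0.6299 0.1111 0.1798] [-4.194  -2.4527 -1.1728] [-0.2913  0.8608 -0.0953] 8.579140908655674 30.003775656223297
```

View pics/c6.png

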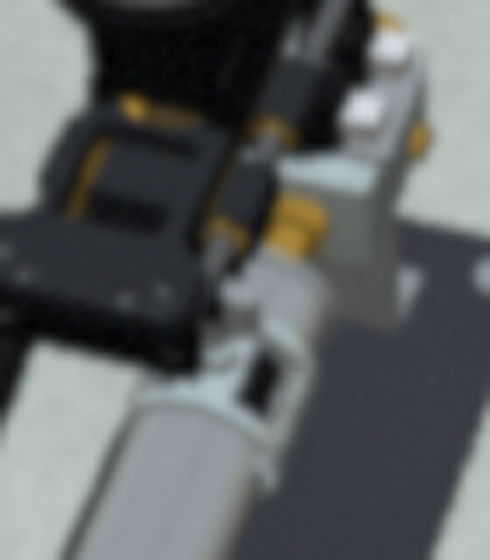

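The side view shows the shutter swung round, with a dark open window at (257,229) and the wing roughly upright at (253,223). I'll re-grip slightly lower and begin turning back while the screw is still slack, so that the flat pads square the wing.

Request:
{"name": "drive_tool", "arguments": {"deltas": "20 0 0 0 0; 20 0 0 0 0; 20 -1 0 -5 0; 20 -1 0 -5 0; 0 -1 0 -5 0; 0 -1 0 -5 0; 0 -1 0 -5 0; 0 -1 0 -5 -0.13; 0 -1 0 -5 -0.26; 0 -1 0 -5 -0.39; 0 -1 0 -5 -0.52; 0 -1 0 -5 -0.52"}}

```text
time_s: 7.35
position: [0.6303, 0.1096, 0.1756]
tcp_rot: [[-0.763, 0.647, -0.001], [0.647, 0.763, -0.003], [-0.001, -0.003, -1.0]]
force: [-1.4, -5.5, 1.1]
opening: 0.097
grasp_force: 30.0
```

Run:
```python
from h import *
shot("pics/c7.png",{"side":(220,175,70,80)})
s=bot.read_state();print(s["position"],s["force"],s["moment"],s["opening"]*87,s["grasp_force"],s["joint_positions"])
```

```text
[0.6303 0.1096 0.1756] [-1.0937 -4.8945  0.7333] [-0.8704  0.11   -0.0727] 8.651755066096687 29.978881180286407 [ -0.0292  34.4043  82.3554  -0.2174  63.3107 -49.712 ]
```

View pics/c7.png

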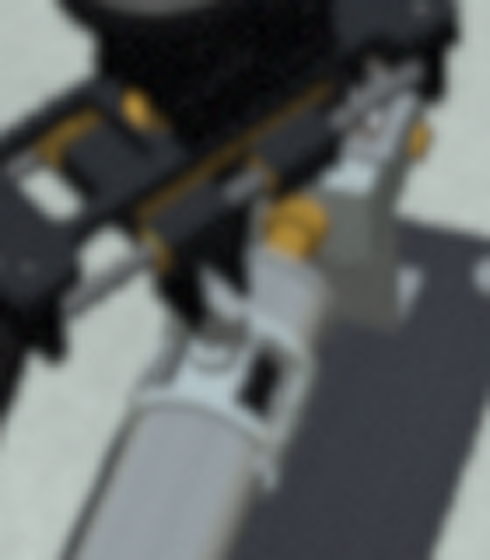

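Run:
```python
from h import *
ax=np.array([.630,.112,.115]);by=np.array([.162,.987,0]);bx=np.array([by[1],-by[0],0]);Z=np.array([0,0,1.])
P=lambda r,a,y:proj("side",ax+r*(-np.sin(a)*bx+np.cos(a)*Z)+y*by).round(1)
for f in(-.2,-.1,0,.1,.2):print(f,"boss",P(.0365,f,0),"wing",P(.072,f,0),"hubtop",P(.058,f,0))
print("tubewin robot side edges",[P(.026,np.radians(a),y) for a in(26,64) for y in(-.017,.017)])
print("shutter win edges",[P(.030,np.radians(a),y) for a in(20,70) for y in(-.017,.017)])
im=imaging.capture("side");g=cv2.cvtColor(im,cv2.COLOR_RGB2GRAY);print(g[219:240,244:270])
```

```text
-0.2 boss [247.1 223.1] wing [243.3 213.8] hubtop [244.8 217.5]
-0.1 boss [248.4 223.3] wing [246.  214.2] hubtop [247.  217.8]
0 boss [249.7 223.5] wing [248.8 214.7] hubtop [249.2 218.2]
0.1 boss [251.1 223.9] wing [251.5 215.4] hubtop [251.4 218.8]
0.2 boss [252.5 224.4] wing [254.3 216.3] hubtop [253.6 219.5]
tubewin robot side edges [array([256.5, 222.6]), array([252.1, 232.9]), array([261.2, 226.5]), array([256.9, 236.8])]
shutter win edges [array([256. , 221.4]), array([251.6, 231.6]), array([263. , 227.2]), array([258.7, 237.5])]
[[ 85  44  20  10  19  53  94 127 146 152 144 152 161 160 158 157 155 156
  152 146 134 119  99  87  83  82]
 [109  73  42  20  27  56  79 101 121 126 122 140 166 171 168 162 159 155
  151 143 129 110  90  80  75  74]
 [117  92  66  42  44  69  80  84  92  94  99 128 162 173 174 172 166 159
  149 139 123 101  82  74  70  67]
 [116  98  81  70  69  78  81  81  84  86  93 119 146 155 161 169 173 166
  152 133 113  92  76  69  66  62]
 [120 100  93 107 105  96  90  89  89  89  94 115 130 126 129 146 165 169
  156 133 107  83  71  66  62  61]
 [120 101 1
[... 1033 characters left out ...]
18 133 130
  111  84  67  61  60  59  58  60]
 [150 150 150 150 146 142 140 148 158 164 166 148 117  94 106 126 136 126
  102  77  63  60  60  59  60  61]
 [154 154 155 154 153 149 146 144 143 149 159 163 152 134 131 139 140 120
   96  74  62  60  61  59  60  59]
 [154 155 155 155 153 152 151 151 149 146 143 149 159 157 147 148 137 110
   83  67  60  59  61  59  59  61]
 [155 155 155 154 153 152 152 154 153 151 144 136 141 149 148 144 126  97
   73  64  59  59  60  59  61  61]
 [154 155 154 154 153 151 153 154 155 155 150 139 130 135 138 129 108  83
   66  61  59  59  59  61  60  60]
 [155 154 153 153 151 153 153 154 156 154 151 143 134 133 131 118  93  72
   63  60  59  59  60  61  61  61]]
```

The measured boss position (249.8) and the dark-window limits (254.5 to 259) match a shutter angle of about 0. Now I tighten.

Request:
{"name": "drive_tool", "arguments": {"deltas": "0 0 0 0 -0.13; 0 0 0 0 -0.26; 0 0 0 0 -0.39; 0 0 0 0 -0.52; 0 0 0 0 -0.65; 0 0 0 0 -0.78; 0 0 0 0 -0.91; 0 0 0 0 -1.04; 0 0 0 0 -1.09; 0 0 0 0 -1.09; 0 0 0 0 -1.09"}}

```text
time_s: 8.55
position: [0.6286, 0.1086, 0.1756]
tcp_rot: [[0.218, 0.976, -0.005], [0.976, -0.218, -0.005], [-0.006, -0.004, -1.0]]
force: [-5.1, -7.2, 3.3]
opening: 0.102
grasp_force: 30.1
```

Run:
```python
from h import *
s=bot.read_state();r=s["tcp_rot"];print(s["position"],np.degrees(np.arctan2(r[1][1],r[0][1])),s["force"],s["moment"],s["opening"]*87,s["grasp_force"])
```

```text
[0.6286 0.1086 0.1756] -12.592909047036123 [-5.1098 -7.2256  3.334 ] [-1.3191  0.773   0.0532] 8.831853503221254 30.061338543891907
```

Request:
{"name": "drive_tool", "arguments": {"deltas": "0 0 0 0 -0.06; 0 0 0 0 -0.12; 0 0 0 0 -0.12"}}

```text
time_s: 8.85
position: [0.629, 0.1088, 0.1756]
tcp_rot: [[0.332, 0.943, -0.004], [0.943, -0.332, -0.006], [-0.007, -0.002, -1.0]]
force: [-4.0, -6.9, 2.5]
opening: 0.106
grasp_force: 32.0
```

Run:
```python
from h import *
s=bot.read_state();r=s["tcp_rot"];print(s["position"],np.degrees(np.arctan2(r[1][1],r[0][1])),s["force"],s["moment"],s["opening"]*87,s["tau"])
```

```text
[0.629  0.1088 0.1756] -19.404781429998973 [-3.9549 -6.8507  2.4614] [-1.1567  0.6083  0.68  ] 9.26327779657034 [  3.2962 -44.7285 -17.8577   2.1694  -1.1038   0.8151]
```

The screw is hard tight: the moment is 0.68 N m and the wing is starting to slip in the pads. I'll relieve it, release and lift away.

Request:
{"name": "drive_tool", "arguments": {"deltas": "0 0 0 0 0.07; 25 0 0 0 0.07; 25 0 0 0 0.07; 25 0 0 0 0.07; 25 0 0 15 0.07; 25 0 0 60 0.07; 25 -40 0 100 0.07; 25 -90 0 110 0.07; 25 -140 0 110 0.07; 25 -190 0 110 0.07; 25 -190 -40 110 0.07; 25 -190 -40 110 0.07"}}

```text
time_s: 10.05
position: [0.4392, 0.0698, 0.2861]
tcp_rot: [[0.27, 0.963, 0.001], [0.963, -0.27, -0.001], [-0.001, 0.001, -1.0]]
force: [1.7, -0.1, 0.7]
opening: 0.287
grasp_force: 0.0
```

Run:
```python
from h import *
shot("pics/c8.png",{"side":(225,190,50,70),"top":(225,173,50,70)})
s=bot.read_state();print(s["time_s"],s["position"],s["force"])
```

```text
10.15 [0.4414 0.0714 0.2862] [ 0.6327 -0.5337 -0.5112]
```

View pics/c8.png

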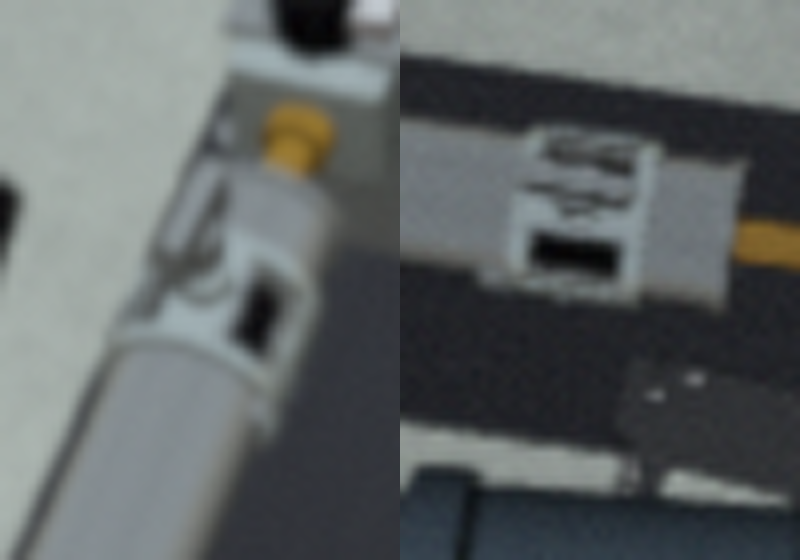

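The shutter is open in both views, with the wing upright at side (249,214) and along the tube, and the near window dark at top (246,205). One numeric check of the angle before I hand in.

Run:
```python
from h import *
ax=np.array([.630,.112,.115]);by=np.array([.162,.987,0]);bx=np.array([by[1],-by[0],0]);Z=np.array([0,0,1.])
P=lambda n,r,a,y:proj(n,ax+r*(-np.sin(a)*bx+np.cos(a)*Z)+y*by).round(1)
for a in(26,64,-26,-64):print("tube",a,P("top",.026,np.radians(a),0),P("side",.026,np.radians(a),0))
for f in(-.1,0,.1):print("shut",f,[P("top",.030,np.radians(a)+f,0)[1] for a in(20,70,-20,-70)],"tip",P("top",.072,f,0),P("side",.072,f,0), P("side",.030,np.radians(20)+f,0),P("side",.030,np.radians(70)+f,0))
g=cv2.cvtColor(imaging.capture("top"),cv2.COLOR_RGB2GRAY);print("rows188-212\n",np.c_[188:213,g[188:213,243:252]])
```

```text
tube 26 [246.7 201.7] [254.3 227.7]
tube 64 [246.3 206.6] [259.1 231.6]
tube -26 [248.  193.7] [245.9 225.7]
tube -64 [248.9 190.3] [241.8 227.5]
shut -0.1 [np.float64(199.9), np.float64(207.7), np.float64(192.8), np.float64(188.6)] tip [246.6 191.9] [246.  214.2] [252.7 226. ] [260.4 231.6]
shut 0 [np.float64(201.0), np.float64(208.3), np.float64(193.7), np.float64(188.7)] tip [246.2 194.5] [248.8 214.7] [253.8 226.5] [260.9 232.3]
shut 0.1 [np.float64(202.0), np.float64(208.8), np.float64(194.7), np.float64(188.9)] tip [245.8 197.1] [251.5 215.4] [254.9 227. ] [261.3 233.1]
rows188-212
 [[188  63  66  63  60  55  44  46  42  40]
 [189 101 104  99  99  87  76  74  77  70]
 [190  95  86  83  86  89  95 104 109 111]
 [191  83  72  84  90  91  94  93  89  83]
 [192  79  61  62  66  72  75  72  67  75]
 [193 112  91  83  79  82  79  62  47  49]
 [194 120 118 117 115 122 124 112  80  67]
 [195 115 112 115 120 122 125 121 118 115]
 [196  69  75  95 106 115 113 110 113 116]
 [197 101  86  80  80  77  70  73  91 101]
 [198 133 106  92  97 102  87  73  76  76]
 [199 145 126  88  80  84  91 105 125 121]
 [200 142 133 118 118 135 128 122 134 144]
 [201 116 122 123 127 123 127 139 142 146]
 [202  50  68  82  86 103 109 113 121 127]
 [203  17  20  20  26  30  35  43  51  72]
 [204  10  10   8   7   6   4   6  18  27]
 [205  19  17  12  10  10  11  12  10  26]
 [206  53  50  52  45  41  33  20  20  30]
 [207  94 100  99  92  76  71  58  52  57]
 [208 110 110 103  97  95  91  91  97 100]
 [209  76  90  96  98 109 112 110 115 112]
 [210  44  65  75  59  65  73  80  89  89]
 [211  36  38  39  39  36  42  41  46  47]
 [212  36  39  31  34  34  34  36  35  36]]
```

```bash
python3 -c "
from rig import bot
print(bot.hand_in())"
```

```text
the job is handed in; nothing more can be done
None
```

The job is handed in: I slackened the wing screw about a quarter turn, turned the shutter to about 0 rad (estimated from the images) so the air windows are open, and tightened the screw to its hard stop, all in about 10 s of robot time.

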